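# Unlock the sprung drawer and put the key away

## Robot

A 6-joint arm with a two-finger parallel gripper is mounted at the origin on the work surface; the furniture and walls round the work are solid. World frame = base frame: x ahead of the robot, y to its left, z up, the work surface at z = 0. Lengths are in mm, angles in rad, forces in N, time in s.
With the tool pointing down it reaches from about 200 to 875 mm from the base axis. Payload 3.4 kg.
Tool frame: the origin (TCP) lies midway between the tips of the shut fingers; the grasp point (between the pads) lies 19 mm behind it; z points along the fingers, y is the line along which they close (so a half turn about z gives the same grasp; the last joint's range is limited). The gripper opens to 94 mm and grips with 3 to 60 N. Pads are 16 mm wide; open, the fingers measure 119 mm over their backs; the gripper's body (75 mm by 177 mm) begins 78 mm behind the grasp point.
Start: joints at [-1.42, 0.276, 1.505, -0, 1.361, -0.121], TCP at [154.366, -553.928, 205.493] pointing down, gripper open.
Joint ranges: [-2.89, 2.89], [-0.75, 2.08], [0.22, 2.7], [-1.18, 4.32], [0.11, 2.71], [-2.7, 2.7]. Speed limits (rad/s): [2.57, 2.57, 3.14, 3.14, 3.14, 3.14].

## Interface

Orientations are given as a unit quaternion [w, x, y, z].
In Python, from station import bot gives the robot as it stands.
- The arm moves only by the tool send_rows, never from a script. Its argument "targets" is a list that holds one entry, the list of rows, each a list of 7 numbers: the turn, a rotation vector about the tool's x, y, z in degrees, then the shift along the tool's x, y, z in m, then the finger opening in m, from 0 to 0.094. A call has 1 to 5 rows; each row is the pose to reach, as a shift and turn from the pose commanded when the call began, along the tool's axes at that moment; what a row does not reach only later rows make up. A row lasts 1/10 s, in which the tool goes at most 50 mm and 8.59 degrees, less where a joint would pass 70% of its speed; a pose out of reach is approached as far as the arm can. A call with a gripper value outside its range is refused whole. The fingers move at their own pace and stop on an object; "force" is the grip in N (left out, the last holds). Time passes only in rows, so rows that repeat a pose let the fingers close. It gives the time, the measured TCP pose, the force, the opening and the grip force at its end, in the units of the state.
- bot.sense(): the state, without advancing time (a new reading comes with each control period).
- bot.grab_frame(name): name is "side" or "top"; returns a dict with "pixels" (420x560x3 uint8, blue, green, red), "range_z" (420x560 float32, mm along the optical axis (not along the pixel's ray), 0 where there is no reading), "K" (3x3 intrinsics, pixels), "k1" (the pictures are not rectified: a ray, as slopes to the right and down, at radius r is drawn at 1 + k1 r^2 times it, then the intrinsics apply), "cam_to_world" (4x4, takes a point from camera to world coordinates). Camera axes: x right, y down, z forward; pixel columns grow to the right and rows downward; lengths in mm; the calibration is good to about 2 mm. A picture is of the moment at which its call begins.
- bot.hand_in(): hands the job in; it is judged then, once.
The state is a dict: "t": time; "joint_positions": joint angles; "qvel": joint speeds; "effort": joint torques, N m; "eef_pos": TCP position; "tcp_rot": TCP orientation; "ft_force": force on the tool from outside, world axes, zero at the start; "torque": the same for the moment, N m; "finger_gap": opening from 0.0 (shut) to 1.0 (fully open); "finger_force": force on a finger pad.
Only numpy, scipy, OpenCV 4.12 (cv2) and the standard library are available. Lean on these libraries where they do the work, as an engineer would, in place of code of your own. Each camera call takes 0.05 s, during which the arm holds its last target. There are 200 camera calls.

## Task

Unlock the grey steel lock box: turn the key that stands in the lock on its top clockwise (seen from above) until the drawer springs out, then turn it back to where it was, which is the only position where it will come out. Draw the key straight up out of the lock and put it, not from a height, into the large compartment of the orange tray; leave the drawer open, the lock in its home position and the screw jar and tape measure where they stand.

Things in the scene. Friction and masses are not known exactly. Their poses are not given: they have to be found in the camera images.
- lock_box: grey painted steel box, 160 (x) x 140 (y) x 95 (z) mm, fixed. Origin: centre of its underside; z up; the front with the drawer faces its -x. In the middle of its top a steel lock plate 62 x 46 mm with a straight keyway 26 x 8 mm (long along the box's x). The plate's upper face, 95 mm above the bench, is the highest part; only the key stands on top. The key must rise 35 mm to clear the lock
- keyway (a point): centre of the keyway at the upper face of the lock plate, 95 mm above the bench, on the vertical axis about which the key turns
- cylinder (a joint): turn of the lock cylinder (rad): 0 = home, as at the start: key's width along the box's x, it can be drawn out (within 0.1 rad). Grows clockwise seen from above to a stop at 1.4; at about 0.9 the drawer is let go. Light friction (0.05 N m), stays where left. The key has 0.08 rad of play in it; away from home it is caught under the lock plate and lifts at most 3 mm
- drawer (a joint): travel of the drawer (m): 0 = shut and locked, 0.040 = fully out toward the box's -x. A spring of about 3 N pushes it out by itself within half a second once the cylinder has turned far enough. Drawer front with a small bar pull, all lower than 50 mm above the bench
- key: large flat steel key, 85 mm long, 0.09 kg, loose, standing bow up in the lock. Origin: on its long axis, underside of the shoulder, which rests on the lock plate; z up, x along its width, y through its thickness. Above: shoulder 30 wide x 14 high and a round flat bow 48 across, centre at z = 30, top at 54, all 9 thick (grip across y). Below: neck, then bit 24 wide x 5 thick with a rounded end at z = -31
- tray: orange open tool tray, 262 (x) x 372 (y) x 63 (z) mm, fixed. Origin: centre of its underside; floor 3 mm thick, walls 63 mm high. A cross wall 36 mm high at y = -50 mm parts it: the large empty compartment, 228 x 217 mm, is on the +y side, its centre at x = 0, y = +60 mm of the tray; two small ones on the -y side hold a screw box and a spanner
- screw_jar: clear jar of screws with a red lid, 66 mm across, 90 mm high, beside the lock box (on its +y side); bystander, origin at the centre of its underside
- tape_measure: yellow tape measure, 45 x 98 x 64 mm, standing beside the lock box (on its -y side), its length along the box; bystander, origin at the centre of its underside

How it is judged:
By the outcome, as a careful person would: the job done as asked, in the order asked, and still so for the second after the job is handed in, with the robot touching nothing.
It also fails if it takes over 48 s, if anything falls off the work surface, if the arm or the gripper's body presses on something with over 40 N, if the wrist force passes 120 N, or if a joint passes its speed limit or range.

## Working session

There is one attempt and no reset: what is moved stays moved. The work goes in short steps, Python scripts to look and compute and a tool call to move; the robot and the scene stay as the last step left them, time stands still between calls to the robot, and variables do not carry over. Pictures are saved under pics/ and viewed, at most 10 in all, crops included, and the job is handed in when it is done.

Besides the shell and the picture viewer there is one more tool, called after "Request:" as name([rows], argument=value, ...), one row to a line, values as JSON. send_rows: Moves the arm, as the interface text tells. Its arguments: {"type":"object","properties":{"targets":{"type":"array"},"force":{"type":"number"}},"required":["targets"]}

```bash
mkdir -p pics
cat > h.py <<'E'
import numpy as np, cv2
from station import bot
def grab(n,save=None):
    f=bot.grab_frame(n)
    if save: cv2.imwrite('pics/'+save,f['pixels'])
    return f
def world(f):
    h,w=f['range_z'].shape; K=np.array(f['K'],float)
    u,v=np.meshgrid(np.arange(w),np.arange(h))
    p=cv2.undistortPoints(np.stack([u,v],-1).reshape(-1,1,2).astype(float),K,np.array([f['k1'],0,0,0.])).reshape(h,w,2)
    z=f['range_z'].astype(float)
    P=np.stack([p[...,0]*z,p[...,1]*z,z,np.ones_like(z)],-1)
    W=(P@np.array(f['cam_to_world']).T)[...,:3]; W[z<=0]=np.nan
    return W
E
python3 - <<'E'
from h import *
a=grab('top','top1.png');b=grab('side','side1.png')
np.savez('s1.npz',top=world(a),side=world(b))
s=bot.sense();print(s)
print(np.array(a['cam_to_world']).round(3),np.array(b['cam_to_world']).round(3),a['K'],a['k1'])
E
```

```text
{'t': 0.1, 'joint_positions': array([-1.41998710e+00,  2.76510500e-01,  1.50596367e+00, -4.18861969e-05,
        1.36069720e+00, -1.21006169e-01]), 'qvel': array([-0.00037133, -0.00170605, -0.00322238,  0.00041228,  0.00093216,
       -0.00106732]), 'effort': array([ 1.38202970e-03, -4.05455267e+01, -2.37778902e+01,  7.02646771e-02,
        2.98600690e-02, -4.24699397e-05]), 'eef_pos': array([ 154.27779375, -553.40581584,  204.72044152]), 'tcp_rot': array([-7.88963516e-04,  9.90777853e-01,  1.35493993e-01, -3.22390157e-05]), 'ft_force': array([-0.67082477,  0.50872236, -0.26583115]), 'torque': array([0.01639488, 0.00356593, 0.00796496]), 'finger_force': 0.0, 'finger_gap': 1.000905380441232}
[[-3.000000e-02 -9.910000e-01  1.340000e-01  3.898270e+02]
 [-1.000000e+00  2.800000e-02 -1.400000e-02  2.200000e+00]
 [ 1.000000e-02 -1.340000e-01 -9.910000e-01  1.120005e+03]
 [ 0.000000e+00  0.000000e+00  0.000000e+00  1.000000e+00]] [[-9.53000e-01 -1.66000e-01  2.53000e-01  2.40852e+02]
 [-3.02000e-01  4.89000e-01 -8.18000e-01  9.14539e+02]
 [ 1.30000e-02 -8.56000e-01 -5.16000e-01  6.91896e+02]
 [ 0.00000e+00  0.00000e+00  0.00000e+00  1.00000e+00]] [[458.1232879    0.         284.91134066]
 [  0.         458.1232879  208.99419423]
 [  0.           0.           1.        ]] 8.364452334580026e-05
```

View pics/top1.png

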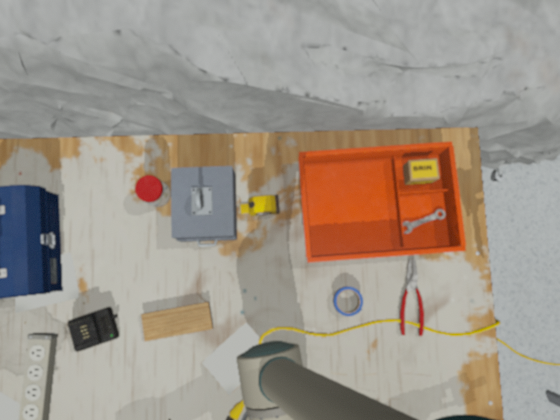

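View pics/side1.png

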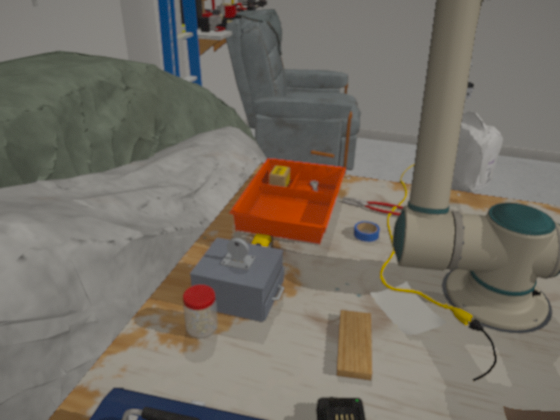

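The top view shows the box near pixel (204,203), with the key at (198,197). The jar is at (149,188), the tape measure at (262,205), and the tray's large compartment at about (348,205). The side view shows the key bow at (238,250).

Run:
```python
from h import *
d=np.load('s1.npz')
for n in('top','side'):
    W=d[n]; 
    if n=='top': R=W[155:250,165:242]
    else: R=W[225:320,185:290]
    R=R.reshape(-1,3);R=R[~np.isnan(R[:,0])]
    t=R[(R[:,2]>82)&(R[:,2]<102)]
    print(n,'boxtop',len(t),cv2.minAreaRect(t[:,:2].astype(np.float32)),np.median(t[:,2]))
    # keys
    c=np.median(t[:,:2],0)
    k=R[(R[:,2]>104)&(R[:,2]<165)&(np.hypot(*(R[:,:2]-c).T)<60)]
    print('key',len(k),k.mean(0),k.min(0),k.max(0))
    kk=k[:,:2]-k[:,:2].mean(0);w,v=np.linalg.eigh(kk.T@kk/len(k));print(w**.5,v[:,1],np.degrees(np.arctan2(v[1,1],v[0,1])))
W=d['top']
R=W[140:265,295:470].reshape(-1,3);R=R[(R[:,2]>52)&(R[:,2]<72)]
print('tray',cv2.minAreaRect(R[:,:2].astype(np.float32)))
for nm,(a,b,c,e) in dict(jar=(170,210,130,168),tape=(190,218,240,282)).items():
    R=W[a:b,c:e].reshape(-1,3);R=R[(R[:,2]>45)]
    print(nm,R.min(0),R.max(0),cv2.minAreaRect(R[:,:2].astype(np.float32)))
for r in (60,100,120,130,140,150): print(r,W[r,[150,200,250,300,380]].round(0).tolist())
im=cv2.imread('pics/top1.png')[160:246,165:242];im2=cv2.imread('pics/side1.png')[225:325,180:290]
cv2.imwrite('pics/c1.png',np.hstack([cv2.resize(im,(390,436),interpolation=2),cv2.resize(im2,(400,436),interpolation=2)]))
```

```text
top boxtop 4176 ((553.7486572265625, 175.85015869140625), (160.73593139648438, 139.81271362304688), 0.2464914321899414) 91.04343520217128
key 148 [551.95517989 174.56904866 136.26088272] [529.56869549 171.35882355 104.94319667] [574.570588   180.77409    151.20553426]
[ 2.91901196 12.39639522] [-0.99992264  0.01243847] 179.28730953376618
side boxtop 3517 ((553.6740112304688, 217.95904541015625), (161.31036376953125, 227.97833251953125), 0.77110755443573) 90.66518866721594
key 347 [552.58975376 180.51091224 128.13257922] [530.18520787 171.5905682  104.12401702] [577.97710494 185.60025197 150.99280347]
[ 2.07225116 12.321607  ] [-0.99922209 -0.03943616] -177.73988846683392
tray ((548.14404296875, -237.56163024902344), (262.5047302246094, 372.87994384765625), 2.5073585510253906)
jar [554.68829202 265.55513135  45.51882078] [618.8256844  330.76221836  95.80511423] ((586.9505615234375, 297.5610656738281), (63.01338195800781, 63.20822525024414), 42.25165557861328)
tape [524.6623409    2.41881956  45.18905435] [571.13579099  73.55773038  68.53118565] ((547.6316528320312, 37.6120491027832), (44.038841247558594, 71.56036376953125), 3.393406391143799)
60 [[904.0, 302.0, 68.0], [895.0, 180.0, 80.0], [914.0, 63.0, 35.0], [936.0, -65.0, -17.0], [950.0, -285.0, -57.0]]
100 [[877.0, 355.0, -121.0], [849.0, 204.0, -58.0], [850.0, 71.0, -68.0], [851.0, -65.0, -81.0], [871.0, -300.0, -147.0]]
120 [[856.0, 385.0, -229.0], [839.0, 226.0, -189.0], [832.0, 78.0, -182.0], [846.0, -72.0, -234.0], [838.0, -316.0, -230.0]]
130 [[845.0, 402.0, -291.0], [836.0, 242.0, -277.0], [820.0, 82.0, -237.0], [837.0, -74.0, -306.0], [736.0, -261.0, -0.0]]
140 [[726.0, 320.0, -3.0], [722.0, 194.0, -1.0], [719.0, 69.0, -3.0], [716.0, -57.0, -2.0], [710.0, -259.0, -1.0]]
150 [[699.0, 319.0, 0.0], [696.0, 194.0, 0.0], [692.0, 69.0, 2.0], [690.0, -56.0, -2.0], [666.0, -242.0, 66.0]]
```

View pics/c1.png

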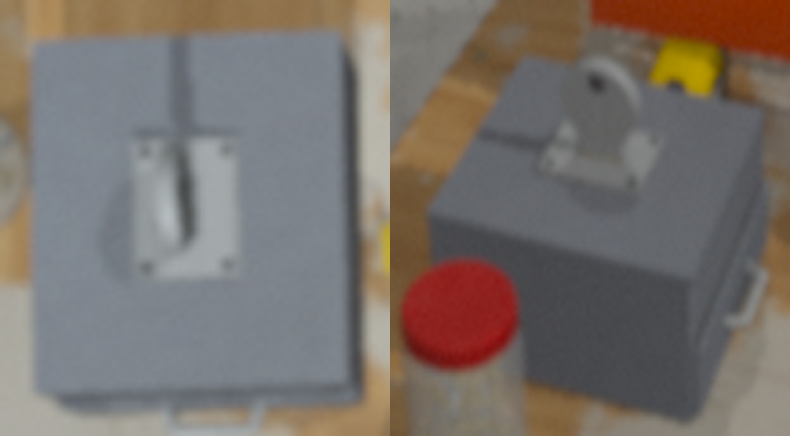

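The crop shows the key bow standing along x, 9 mm thick in y, at about (553.5, 176). The box's yaw is about 0.3°. Approaching with tool yaw near 180° leaves the last joint enough range for the clockwise turn.

```bash
cat > plan.py <<'E'
import numpy as np
def plan(p,yaw,goal,turns):
    """equal world steps; turns = tool-z turn (deg) per call. prints per-row values"""
    p=np.array(p,float);d=(np.array(goal,float)-p)/len(turns)/1000
    for t in turns:
        a=np.radians(yaw);x=np.array([np.cos(a),np.sin(a),0]);y=np.array([np.sin(a),-np.cos(a),0])
        s=np.array([x@d,y@d,-d[2]])
        print('yaw',round(yaw,2),'full turn',t,'shift',s.round(4)); yaw-=t
    print('end yaw',yaw)
E
python3 -c "
from plan import *
plan([154.366,-553.928,205.5],15.57,[553.5,176,205.5],[-33,-33,-33,-33,-32.7])"
```

```text
yaw 15.57 full turn -33 shift [ 0.1161 -0.1192 -0.    ]
yaw 48.57 full turn -33 shift [ 0.1623 -0.0367 -0.    ]
yaw 81.57 full turn -33 shift [ 0.1561  0.0576 -0.    ]
yaw 114.57 full turn -33 shift [ 0.0996  0.1333 -0.    ]
yaw 147.57 full turn -32.7 shift [ 0.0109  0.166  -0.    ]
end yaw 180.26999999999998
```

Request:
send_rows([
  [[0, 0, -6.6, 0.0232, -0.0238, 0, 0.094], [0, 0, -13.2, 0.0464, -0.0477, 0, 0.094], [0, 0, -19.8, 0.0697, -0.0715, 0, 0.094], [0, 0, -26.4, 0.0929, -0.0954, 0, 0.094], [0, 0, -33, 0.1161, -0.1192, 0, 0.094]],
], force=30)

```text
t: 0.6
eef_pos: [234.5, -406.4, 205.1]
tcp_rot: [-0.0, 0.911, 0.413, 0.0]
ft_force: [0.4, -0.4, 0.2]
finger_gap: 1.001
finger_force: 0.0
```

Request:
send_rows([
  [[0, 0, -6.6, 0.0325, -0.0073, 0, 0.094], [0, 0, -13.2, 0.0649, -0.0147, 0, 0.094], [0, 0, -19.8, 0.0974, -0.022, 0, 0.094], [0, 0, -26.4, 0.1298, -0.0294, 0, 0.094], [0, 0, -33, 0.1623, -0.0367, 0, 0.094]],
])

```text
t: 1.1
eef_pos: [314.3, -260.5, 205.2]
tcp_rot: [-0.0, 0.756, 0.655, 0.0]
ft_force: [1.4, -0.7, -0.0]
finger_gap: 1.003
finger_force: 0.0
```

Request:
send_rows([
  [[0, 0, -6.6, 0.0312, 0.0115, 0, 0.094], [0, 0, -13.2, 0.0624, 0.023, 0, 0.094], [0, 0, -19.8, 0.0937, 0.0346, 0, 0.094], [0, 0, -26.4, 0.1249, 0.0461, 0, 0.094], [0, 0, -33, 0.1561, 0.0576, 0, 0.094]],
])

```text
t: 1.6
eef_pos: [394.1, -114.6, 205.3]
tcp_rot: [-0.0, 0.538, 0.843, -0.0]
ft_force: [0.5, -0.5, 0.4]
finger_gap: 1.0
finger_force: 0.0
```

Request:
send_rows([
  [[0, 0, -6.6, 0.0199, 0.0267, 0, 0.094], [0, 0, -13.2, 0.0398, 0.0533, 0, 0.094], [0, 0, -19.8, 0.0598, 0.08, 0, 0.094], [0, 0, -26.4, 0.0797, 0.1066, 0, 0.094], [0, 0, -33, 0.0996, 0.1333, 0, 0.094]],
])

```text
t: 2.1
eef_pos: [473.9, 31.4, 205.2]
tcp_rot: [-0.0, 0.277, 0.961, -0.0]
ft_force: [-0.4, 0.6, 0.0]
finger_gap: 1.002
finger_force: 0.0
```

Request:
send_rows([
  [[0, 0, -6.5, 0.0022, 0.0332, 0, 0.094], [0, 0, -13.1, 0.0044, 0.0664, 0, 0.094], [0, 0, -19.6, 0.0065, 0.0996, 0, 0.094], [0, 0, -26.2, 0.0087, 0.1328, 0, 0.094], [0, 0, -32.7, 0.0109, 0.166, 0, 0.094]],
])

```text
t: 2.6
eef_pos: [553.7, 177.3, 204.9]
tcp_rot: [-0.0, -0.005, 1.0, -0.0]
ft_force: [0.5, -0.5, 0.1]
finger_gap: 1.001
finger_force: 0.0
```

```bash
python3 -c "
from h import *
s=bot.sense();print(s['t'],s['joint_positions'].round(3),s['eef_pos'].round(2),s['tcp_rot'].round(4),s['ft_force'].round(2))"
```

```text
2.6 [ 0.19   0.286  1.491 -0.     1.365 -1.39 ] [553.74 177.25 204.92] [-5.0e-04 -4.9e-03  1.0e+00 -2.0e-04] [ 0.54 -0.45  0.06]
```

Request:
send_rows([
  [[0, 0, 0.3, 0, -0.0012, 0.02, 0.094], [0, 0, 0.3, 0, -0.0012, 0.045, 0.094], [0, 0, 0.3, 0, -0.0012, 0.07, 0.094], [0, 0, 0.3, 0, -0.0012, 0.088, 0.094], [0, 0, 0.3, 0, -0.0012, 0.0965, 0.094]],
])

```text
t: 3.1
eef_pos: [552.0, 174.5, 106.6]
tcp_rot: [-0.002, 0.0, 1.0, -0.0]
ft_force: [-0.2, 0.0, -0.5]
finger_gap: 1.002
finger_force: 0.0
```

Request:
send_rows([
  [[0, 0, 0, 0, 0, 0, 0.03], [0, 0, 0, 0, 0, 0, 0.02], [0, 0, 0, 0, 0, 0, 0.02], [0, 0, 0, 0, 0, 0, 0.02], [0, 0, 0, 0, 0, 0, 0.02]],
], force=5)

```text
t: 3.6
eef_pos: [554.0, 174.8, 109.7]
tcp_rot: [0.001, 0.0, 1.0, 0.0]
ft_force: [0.8, -0.5, 0.4]
finger_gap: 0.61
finger_force: 0.0
```

Run:
```python
from h import *
s=bot.sense();print(s['t'],s['eef_pos'].round(2),s['tcp_rot'].round(4),s['ft_force'].round(2),s['finger_gap'])
a=grab('top');b=grab('side')
im=a['pixels'][150:250,150:265];im2=b['pixels'][200:325,180:300]
cv2.imwrite('pics/c2.png',np.hstack([cv2.resize(im,(400,400),interpolation=2),cv2.resize(im2,(400,400),interpolation=2)]))
```

```text
3.6 [554.01 174.84 109.7 ] [7.e-04 3.e-04 1.e+00 1.e-04] [ 0.77 -0.48  0.39] 0.6095825009749715
```

View pics/c2.png

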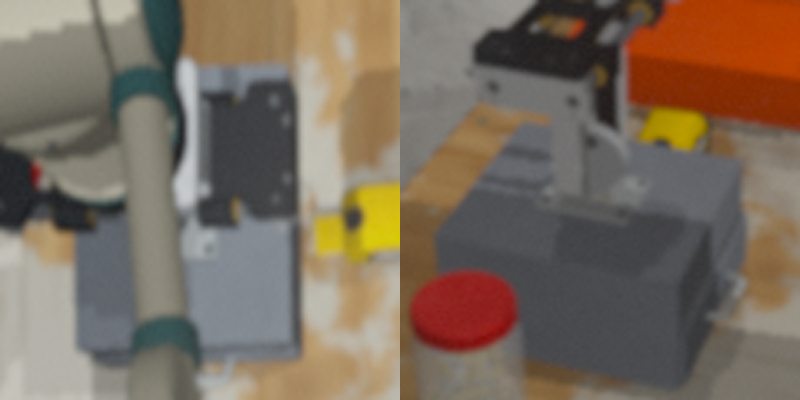

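The fingers straddle the bow, with the near finger at (570,165) and the bow at (605,165) in the crop. They are still closing.

Request:
send_rows([
  [[0, 0, 0, 0, 0, 0, 0.02], [0, 0, 0, 0, 0, 0, 0.02], [0, 0, 0, 0, 0, 0, 0.018], [0, 0, 0, 0, 0, 0, 0.016], [0, 0, 0, 0, 0, 0, 0.014]],
])

```text
t: 4.2
eef_pos: [553.6, 174.8, 108.9]
tcp_rot: [-0.0, 0.0, 1.0, -0.0]
ft_force: [-0.4, -0.0, -0.2]
finger_gap: 0.158
finger_force: 0.0
```

Request:
send_rows([
  [[0, 0, 0, 0, 0, 0, 0.012], [0, 0, 0, 0, 0, 0, 0.01], [0, 0, 0, 0, 0, 0, 0.005], [0, 0, 0, 0, 0, 0, 0.0], [0, 0, 0, 0, 0, 0, 0.0]],
])

```text
t: 4.7
eef_pos: [553.6, 175.6, 108.8]
tcp_rot: [0.0, 0.0, 1.0, 0.001]
ft_force: [-1.0, 3.1, -2.0]
finger_gap: 0.101
finger_force: 5.0
```

Run:
```python
from h import *
P=[];G=[]
for i in range(6):
    s=bot.sense();P.append(s['eef_pos']);bot.grab_frame('top')
print(s['t'],np.array(P).round(1),s['tcp_rot'].round(4),s['ft_force'].round(2),s['torque'].round(3),s['finger_gap'],s['finger_force'])
```

```text
4.95 [[553.6 175.6 108.8]
 [553.6 175.6 108.8]
 [553.6 175.5 108.9]
 [553.6 175.5 108.8]
 [553.6 175.4 108.8]
 [553.6 175.3 108.9]] [0.e+00 3.e-04 1.e+00 5.e-04] [-0.24  4.65 -1.8 ] [ 1.052 -0.243  0.003] 0.0980783065170805 5.003010369837284
```

Request:
send_rows([
  [[0, 0, 0, 0, 0.0005, 0, 0.0], [0, 0, 0, 0, 0.001, 0, 0.0], [0, 0, 0, 0, 0.001, 0, 0.0]],
])

```text
t: 5.3
eef_pos: [553.6, 175.6, 108.8]
tcp_rot: [-0.0, 0.0, 1.0, -0.0]
ft_force: [-0.1, 3.1, -2.0]
finger_gap: 0.097
finger_force: 5.0
```

Request:
send_rows([
  [[0, 0, 0, 0, 0, 0, 0.0], [0, 0, 0, 0, 0, 0, 0.0], [0, 0, 0, 0, 0, 0, 0.0]],
], force=30)

```text
t: 5.6
eef_pos: [553.5, 175.7, 108.9]
tcp_rot: [-0.0, 0.0, 1.0, -0.0]
ft_force: [0.7, 3.0, -2.1]
finger_gap: 0.094
finger_force: 30.0
```

Request:
send_rows([
  [[0, 0, 4, 0, 0, 0, 0.0], [0, 0, 8, 0, 0, 0, 0.0], [0, 0, 12, 0, 0, 0, 0.0], [0, 0, 16, 0, 0, 0, 0.0], [0, 0, 20, 0, 0, 0, 0.0]],
])

```text
t: 6.1
eef_pos: [553.7, 176.1, 108.9]
tcp_rot: [0.0, 0.175, 0.985, 0.0]
ft_force: [0.2, 3.8, -2.5]
finger_gap: 0.095
finger_force: 30.0
```

Run:
```python
from h import *
s=bot.sense()
print(s['t'],s['eef_pos'].round(2),s['tcp_rot'].round(4),s['ft_force'].round(2),s['torque'].round(3),s['joint_positions'].round(2))
```

```text
6.1 [553.69 176.08 108.92] [1.000e-04 1.752e-01 9.845e-01 2.000e-04] [ 0.24  3.79 -2.49] [ 1.025 -0.237  0.106] [ 0.19  0.35  1.64  0.    1.15 -1.03]
```

Request:
send_rows([
  [[0, 0, 5, 0, 0, 0, 0.0], [0, 0, 10, 0, 0, 0, 0.0], [0, 0, 15, 0, 0, 0, 0.0], [0, 0, 20, 0, 0, 0, 0.0], [0, 0, 25, 0, 0, 0, 0.0]],
])

```text
t: 6.6
eef_pos: [553.3, 175.5, 108.9]
tcp_rot: [-0.0, 0.384, 0.923, -0.0]
ft_force: [0.5, 2.7, -1.9]
finger_gap: 0.096
finger_force: 30.0
```

Request:
send_rows([
  [[0, 0, 5, 0, 0, 0, 0.0], [0, 0, 10, 0, 0, 0, 0.0], [0, 0, 14, 0, 0, 0, 0.0], [0, 0, 18, 0, 0, 0, 0.0], [0, 0, 21, 0, 0, 0, 0.0]],
])

```text
t: 7.1
eef_pos: [553.1, 174.9, 108.7]
tcp_rot: [0.0, 0.546, 0.838, -0.001]
ft_force: [-0.0, 1.3, -2.2]
finger_gap: 0.093
finger_force: 30.0
```

Request:
send_rows([
  [[0, 0, 0, 0, 0, 0, 0.0], [0, 0, 0, 0, 0, 0, 0.0], [0, 0, 0, 0, 0, 0, 0.0], [0, 0, 0, 0, 0, 0, 0.0], [0, 0, 0, 0, 0, 0, 0.0]],
])

```text
t: 7.6
eef_pos: [553.1, 175.0, 108.8]
tcp_rot: [0.0, 0.545, 0.839, -0.001]
ft_force: [-1.1, -1.5, -2.1]
finger_gap: 0.097
finger_force: 30.0
```

Run:
```python
from h import *
s=bot.sense()
print(s['t'],s['eef_pos'].round(2),s['tcp_rot'].round(4),s['ft_force'].round(2),s['torque'].round(3),s['joint_positions'].round(2))
b=grab('side')
cv2.imwrite('pics/c3.png',cv2.resize(b['pixels'][190:330,180:320],(560,560),interpolation=2))
```

```text
7.6 [553.13 174.96 108.77] [ 0.      0.5446  0.8387 -0.001 ] [-1.13 -1.53 -2.09] [-0.156  0.074 -0.018] [ 0.19  0.35  1.64 -0.    1.15 -0.23]
```

View pics/c3.png

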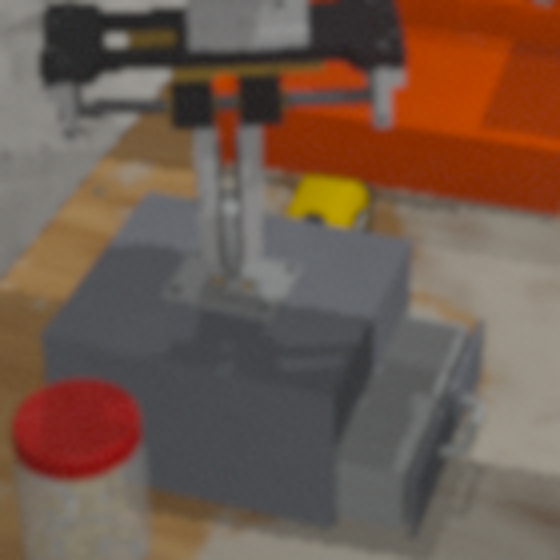

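The drawer is out, with its front at (450,420) in the crop. Now I turn back, with a slight overturn to take up the play.

Request:
send_rows([
  [[0, 0, -5, 0, 0, 0, 0.0], [0, 0, -10, 0, 0, 0, 0.0], [0, 0, -15, 0, 0, 0, 0.0], [0, 0, -20, 0, 0, 0, 0.0], [0, 0, -25, 0, 0, 0, 0.0]],
])

```text
t: 8.15
eef_pos: [553.5, 175.6, 108.8]
tcp_rot: [-0.0, 0.349, 0.937, -0.0]
ft_force: [0.4, -0.4, -3.8]
finger_gap: 0.093
finger_force: 30.0
```

Request:
send_rows([
  [[0, 0, -5, 0, 0, 0, 0.0], [0, 0, -10, 0, 0, 0, 0.0], [0, 0, -15, 0, 0, 0, 0.0], [0, 0, -20, 0, 0, 0, 0.0], [0, 0, -25, 0, 0, 0, 0.0]],
])

```text
t: 8.65
eef_pos: [553.8, 176.2, 108.8]
tcp_rot: [0.0, 0.138, 0.99, 0.0]
ft_force: [-0.3, 0.9, -4.1]
finger_gap: 0.095
finger_force: 30.0
```

Request:
send_rows([
  [[0, 0, -5, 0, 0, 0, 0.0], [0, 0, -9, 0, 0, 0, 0.0], [0, 0, -13, 0, 0, 0, 0.0], [0, 0, -16, 0, 0, 0, 0.0], [0, 0, -16, 0, 0, 0, 0.0]],
])

```text
t: 9.15
eef_pos: [553.9, 176.6, 108.9]
tcp_rot: [0.0, 0.0, 1.0, 0.001]
ft_force: [0.0, 2.4, -3.0]
finger_gap: 0.092
finger_force: 30.0
```

```bash
cat > st.py <<'E'
from h import *
s=bot.sense();q=s['tcp_rot']
print(s['t'],s['eef_pos'].round(2),'yaw',np.degrees(2*np.arctan2(q[2],q[1])).round(2),s['ft_force'].round(2),s['torque'].round(3),s['finger_gap'].round(3))
E
python3 st.py
```

```text
Traceback (most recent call last):
  File "st.py", line 3, in <module>
    print(s['t'],s['eef_pos'].round(2),'yaw',np.degrees(2*np.arctan2(q[2],q[1])).round(2),s['ft_force'].round(2),s['torque'].round(3),s['finger_gap'].round(3))
                                                                                                                                      ^^^^^^^^^^^^^^^^^^^^^
AttributeError: 'float' object has no attribute 'round'
```

Overturn in small steps.

```bash
sed -i "s/s\['finger_gap'\].round(3)/round(s['finger_gap'],3)/" st.py; python3 st.py
```

```text
9.15 [553.87 176.59 108.95] yaw 179.95 [ 0.03  2.35 -3.04] [ 0.631 -0.185 -0.019] 0.092
```

Request:
send_rows([
  [[0, 0, -1, 0, 0, 0, 0.0], [0, 0, -2, 0, 0, 0, 0.0], [0, 0, -2.5, 0, 0, 0, 0.0], [0, 0, -2.5, 0, 0, 0, 0.0]],
])

```text
t: 9.55
eef_pos: [553.9, 176.5, 109.0]
tcp_rot: [0.0, -0.021, 1.0, 0.001]
ft_force: [0.9, 4.5, -3.4]
finger_gap: 0.095
finger_force: 30.0
```

```bash
python3 st.py
```

```text
9.55 [553.85 176.54 108.99] yaw 182.46 [ 0.88  4.46 -3.36] [ 1.221 -0.236 -0.076] 0.095
```

Request:
send_rows([
  [[0, 0, -0.5, 0, 0, 0, 0.0], [0, 0, -1, 0, 0, 0, 0.0], [0, 0, -1.5, 0, 0, 0, 0.0], [0, 0, -1.5, 0, 0, 0, 0.0]],
])

```text
t: 9.95
eef_pos: [553.9, 176.4, 109.0]
tcp_rot: [0.0, -0.035, 0.999, 0.001]
ft_force: [0.9, 5.9, -2.0]
finger_gap: 0.095
finger_force: 30.0
```

```bash
python3 st.py
```

```text
9.95 [553.92 176.42 109.04] yaw 183.96 [ 0.88  5.88 -2.  ] [ 1.253 -0.304 -0.059] 0.095
```

Request:
send_rows([
  [[0, 0, -0.5, 0, 0, 0, 0.0], [0, 0, -1.2, 0, 0, 0, 0.0], [0, 0, -1.2, 0, 0, 0, 0.0]],
])

```text
t: 10.25
eef_pos: [553.9, 176.5, 109.0]
tcp_rot: [0.0, -0.045, 0.999, 0.001]
ft_force: [0.3, 5.4, -3.4]
finger_gap: 0.094
finger_force: 30.0
```

```bash
python3 st.py
```

```text
10.25 [553.88 176.54 109.01] yaw 185.16 [ 0.32  5.4  -3.37] [ 1.234 -0.302 -0.113] 0.094
```

Request:
send_rows([
  [[0, 0, 1.5, 0, 0.0005, 0, 0.0], [0, 0, 3, 0, 0.001, 0, 0.0], [0, 0, 4.2, 0, 0.0015, 0, 0.0], [0, 0, 4.2, 0, 0.0015, 0, 0.0]],
])

```text
t: 10.65
eef_pos: [553.3, 176.2, 109.2]
tcp_rot: [-0.0, -0.008, 1.0, -0.001]
ft_force: [-0.6, 0.3, -0.7]
finger_gap: 0.095
finger_force: 30.0
```

```bash
python3 st.py
```

```text
10.65 [553.27 176.18 109.17] yaw 180.96 [-0.64  0.34 -0.66] [ 0.04  -0.14  -0.011] 0.095
```

Request:
send_rows([
  [[0, 0, 0, 0, 0, -0.001, 0.0], [0, 0, 0, 0, 0, -0.002, 0.0], [0, 0, 0, 0, 0, -0.003, 0.0], [0, 0, 0, 0, 0, -0.004, 0.0], [0, 0, 0, 0, 0, -0.006, 0.0]],
])

```text
t: 11.15
eef_pos: [553.3, 177.2, 115.0]
tcp_rot: [-0.0, -0.009, 1.0, -0.0]
ft_force: [-0.6, -0.2, -1.1]
finger_gap: 0.092
finger_force: 30.0
```

```bash
python3 st.py
```

```text
11.15 [553.3  177.17 114.96] yaw 180.97 [-0.65 -0.15 -1.15] [ 0.099 -0.138 -0.007] 0.092
```

The key rises freely. Continue straight up.

Request:
send_rows([
  [[0, 0, 0, 0, 0, -0.006, 0.0], [0, 0, 0, 0, 0, -0.012, 0.0], [0, 0, 0, 0, 0, -0.018, 0.0], [0, 0, 0, 0, 0, -0.025, 0.0], [0, 0, 0, 0, 0, -0.034, 0.0]],
])

```text
t: 11.65
eef_pos: [553.3, 177.3, 149.5]
tcp_rot: [-0.0, -0.009, 1.0, -0.0]
ft_force: [-0.6, -0.1, -1.0]
finger_gap: 0.097
finger_force: 30.0
```

Request:
send_rows([
  [[0, 0, 0, 0, 0, -0.01, 0.0], [0, 0, 0, 0, 0, -0.02, 0.0], [0, 0, 0, 0, 0, -0.03, 0.0], [0, 0, 0, 0, 0, -0.03, 0.0]],
])

```text
t: 12.05
eef_pos: [554.6, 177.5, 180.9]
tcp_rot: [0.002, -0.009, 1.0, 0.0]
ft_force: [-0.2, 0.1, -0.3]
finger_gap: 0.095
finger_force: 30.0
```

```bash
python3 st.py
python3 - <<'E'
from h import *
b=grab('side')
cv2.imwrite('pics/c4.png',cv2.resize(b['pixels'][150:330,180:360],(600,600),interpolation=2))
E
```

```text
12.05 [554.56 177.52 180.92] yaw 180.98 [-0.18  0.06 -0.27] [ 0.075 -0.171 -0.051] 0.095
```

View pics/c4.png

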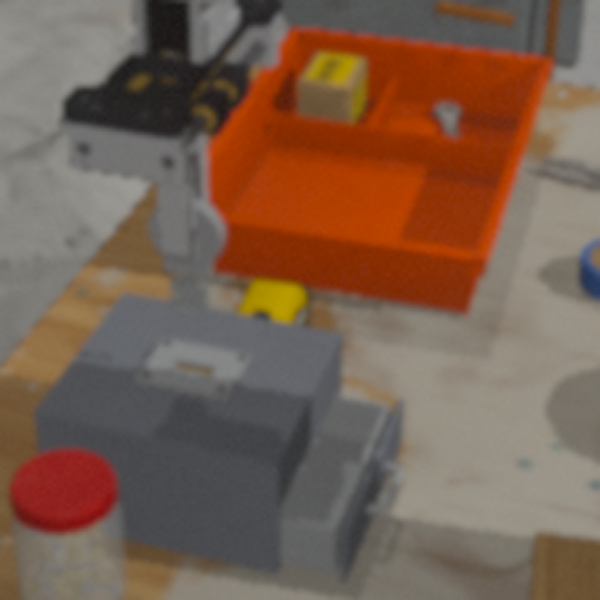

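The key is clear of the lock and the keyway lies along x, so the lock is home. Next I move over the large compartment at about (546,-178) and tilt 45°, so the key can be laid down low.

Request:
send_rows([
  [[0, 0, 0, 0, -0.02, 0, 0.0], [0, 0, 0, 0, -0.055, 0, 0.0], [0, 0, 0, 0.001, -0.095, 0, 0.0], [0, 0, 0, 0.002, -0.135, 0, 0.0], [0, 0, 0, 0.002, -0.175, 0, 0.0]],
])

```text
t: 12.6
eef_pos: [553.7, 1.0, 178.4]
tcp_rot: [-0.001, -0.009, 1.0, 0.0]
ft_force: [0.7, 0.9, -0.6]
finger_gap: 0.091
finger_force: 30.0
```

Request:
send_rows([
  [[0, 0, 0, 0, -0.04, 0, 0.0], [0, 0, 0, 0.001, -0.08, 0, 0.0], [0, 0, 0, 0.001, -0.12, 0, 0.0], [0, 0, 0, 0.002, -0.16, 0, 0.0], [0, 0, 0, 0.002, -0.18, 0, 0.0]],
])

```text
t: 13.1
eef_pos: [554.9, -181.0, 178.3]
tcp_rot: [-0.001, -0.007, 1.0, -0.001]
ft_force: [0.3, 0.7, -0.7]
finger_gap: 0.092
finger_force: 30.0
```

Request:
send_rows([
  [[0, 5, 0, 0, 0, 0, 0.0], [0, 10, 0, 0, 0, 0, 0.0], [0, 15, 0, 0, 0, 0, 0.0], [0, 20, 0, 0, 0, 0, 0.0], [0, 25, 0, 0, 0, 0, 0.0]],
])

```text
t: 13.6
eef_pos: [555.6, -177.8, 178.7]
tcp_rot: [-0.218, -0.008, 0.976, -0.002]
ft_force: [-0.4, -0.5, -0.8]
finger_gap: 0.094
finger_force: 30.0
```

Request:
send_rows([
  [[0, 5, 0, 0, 0, 0, 0.0], [0, 10, 0, 0, 0, 0, 0.0], [0, 15, 0, 0, 0, 0, 0.0], [0, 20, 0, 0, 0, 0, 0.0], [0, 20, 0, 0, 0, 0, 0.0]],
])

```text
t: 14.1
eef_pos: [556.2, -177.3, 174.1]
tcp_rot: [-0.385, -0.009, 0.923, -0.002]
ft_force: [0.5, 0.5, -1.8]
finger_gap: 0.095
finger_force: 30.0
```

Run:
```python
from h import *
from scipy.spatial.transform import Rotation as R
s=bot.sense();print(s['t'],s['eef_pos'].round(1),s['joint_positions'].round(2),s['ft_force'].round(1),s['finger_gap'])
M=R.from_quat(np.roll(s['tcp_rot'],-1)).as_matrix();print(M.round(3))
W=np.load('s1.npz')['top'];Q=W[185:225,325:375].reshape(-1,3);print('floor z',np.nanmedian(Q[:,2]))
a=grab('top');b=grab('side')
cv2.imwrite('pics/c5.png',np.hstack([cv2.resize(a['pixels'][120:280,280:480],(400,320)),cv2.resize(b['pixels'][80:260,200:400],(400,320))]))
```

```text
14.1 [ 556.2 -177.3  174.1] [-0.29  0.78  0.96 -0.25  2.15 -1.93] [ 0.5  0.5 -1.8] 0.09525428519940693
[[-0.703 -0.018 -0.711]
 [-0.014  1.    -0.011]
 [ 0.711  0.002 -0.703]]
floor z 2.930911686617833
```

View pics/c5.png

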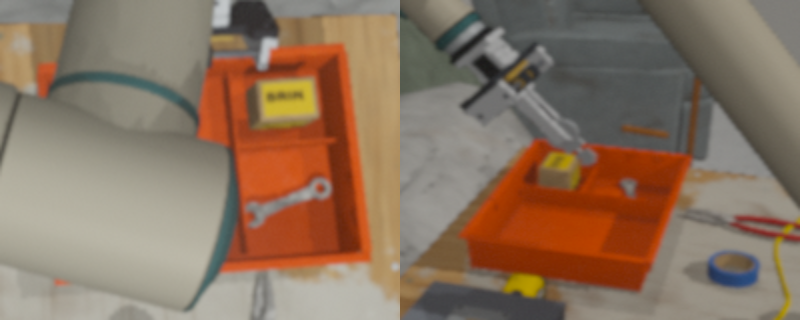

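The key is held tilted over the compartment, with its tip at about (590,155) in the right half. Now I lower it.

Request:
send_rows([
  [[0, 0, 0, -0.016, 0, 0.016, 0.0], [0, 0, 0, -0.032, 0, 0.032, 0.0], [0, 0, 0, -0.048, 0, 0.048, 0.0], [0, 0, 0, -0.064, 0, 0.064, 0.0], [0, 0, 0, -0.077, 0, 0.077, 0.0]],
])

```text
t: 14.7
eef_pos: [555.2, -177.9, 70.6]
tcp_rot: [-0.381, -0.007, 0.924, -0.003]
ft_force: [0.4, 0.5, -1.1]
finger_gap: 0.095
finger_force: 30.0
```

Request:
send_rows([
  [[0, 0, 0, 0, 0, 0, 0.0], [0, 0, 0, 0, 0, 0, 0.0], [0, 0, 0, 0, 0, 0, 0.0]],
])

```text
t: 15.0
eef_pos: [556.0, -178.0, 71.6]
tcp_rot: [-0.382, -0.008, 0.924, -0.004]
ft_force: [-0.1, 0.4, 0.1]
finger_gap: 0.093
finger_force: 30.0
```

```bash
python3 st.py
```

```text
15.0 [ 555.96 -178.02   71.56] yaw 180.94 [-0.07  0.4   0.07] [ 0.087 -0.559  0.018] 0.093
```

Request:
send_rows([
  [[0, 0, 0, -0.006, 0, 0.006, 0.0], [0, 0, 0, -0.012, 0, 0.012, 0.0], [0, 0, 0, -0.017, 0, 0.017, 0.0], [0, 0, 0, -0.02, 0, 0.02, 0.0], [0, 0, 0, -0.02, 0, 0.02, 0.0]],
])

```text
t: 15.5
eef_pos: [555.0, -177.6, 40.8]
tcp_rot: [-0.384, -0.008, 0.924, -0.003]
ft_force: [-0.3, -0.8, -0.4]
finger_gap: 0.095
finger_force: 30.0
```

Request:
send_rows([
  [[0, 0, 0, -0.0007, 0, 0.0007, 0.0], [0, 0, 0, -0.0014, 0, 0.0014, 0.0], [0, 0, 0, -0.0014, 0, 0.0014, 0.0]],
])

```text
t: 15.8
eef_pos: [555.6, -177.8, 39.9]
tcp_rot: [-0.383, -0.008, 0.924, -0.003]
ft_force: [-0.1, 0.9, -0.9]
finger_gap: 0.09
finger_force: 30.0
```

Request:
send_rows([
  [[0, 0, 0, -0.0007, 0, 0.0007, 0.0], [0, 0, 0, -0.0014, 0, 0.0014, 0.0], [0, 0, 0, -0.0014, 0, 0.0014, 0.0]],
])

```text
t: 16.1
eef_pos: [555.5, -177.8, 38.1]
tcp_rot: [-0.383, -0.008, 0.924, -0.003]
ft_force: [0.5, -0.7, 0.4]
finger_gap: 0.091
finger_force: 30.0
```

Request:
send_rows([
  [[0, 0, 0, -0.0007, 0, 0.0007, 0.0], [0, 0, 0, -0.001, 0, 0.001, 0.0], [0, 0, 0, -0.001, 0, 0.001, 0.0]],
])

```text
t: 16.4
eef_pos: [555.5, -177.8, 37.7]
tcp_rot: [-0.383, -0.008, 0.924, -0.004]
ft_force: [1.6, -0.2, 6.1]
finger_gap: 0.091
finger_force: 30.0
```

```bash
python3 st.py
```

```text
16.4 [ 555.46 -177.8    37.72] yaw 180.95 [ 1.59 -0.23  6.06] [0.039 0.142 0.004] 0.091
```

The tip is on the floor. Release narrowly first, then fully.

Request:
send_rows([
  [[0, 0, 0, 0, 0, 0, 0.014], [0, 0, 0, 0, 0, 0, 0.014], [0, 0, 0, 0, 0, 0, 0.016], [0, 0, 0, 0, 0, 0, 0.018], [0, 0, 0, 0, 0, 0, 0.02]],
], force=5)

```text
t: 16.9
eef_pos: [555.4, -177.7, 36.2]
tcp_rot: [-0.383, -0.008, 0.924, -0.003]
ft_force: [-0.1, -0.0, 1.0]
finger_gap: 0.209
finger_force: 0.0
```

Request:
send_rows([
  [[0, 0, 0, 0, 0, 0, 0.03], [0, 0, 0, 0, 0, 0, 0.045], [0, 0, 0, 0, 0, 0, 0.06], [0, 0, 0, 0, 0, 0, 0.075], [0, 0, 0, 0, 0, 0, 0.094]],
])

```text
t: 17.4
eef_pos: [555.5, -177.8, 36.4]
tcp_rot: [-0.383, -0.008, 0.924, -0.003]
ft_force: [-0.5, -0.2, -0.6]
finger_gap: 0.596
finger_force: 0.0
```

Request:
send_rows([
  [[0, 0, 0, 0, 0, 0, 0.094], [0, 0, 0, 0, 0, 0, 0.094], [0, 0, 0, 0, 0, 0, 0.094], [0, 0, 0, 0, 0, 0, 0.094], [0, 0, 0, 0, 0, 0, 0.094]],
])

```text
t: 17.9
eef_pos: [555.5, -177.8, 36.4]
tcp_rot: [-0.383, -0.008, 0.924, -0.003]
ft_force: [-0.3, 0.4, 0.8]
finger_gap: 0.992
finger_force: 0.0
```

```bash
python3 st.py
python3 - <<'E'
from h import *
b=grab('side')
cv2.imwrite('pics/c6.png',cv2.resize(b['pixels'][120:260,220:360],(600,600),interpolation=2))
E
```

```text
17.9 [ 555.45 -177.79   36.41] yaw 180.97 [-0.25  0.36  0.8 ] [ 0.05  -0.432 -0.052] 0.992
```

View pics/c6.png

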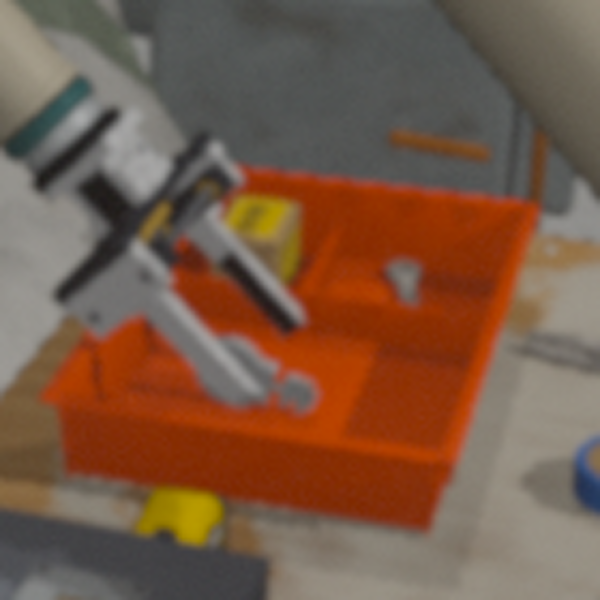

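The key lies near the +y finger, with its bow at (235,365) and bit at (295,390). I retract slowly, straight up.

Request:
send_rows([
  [[0, 0, 0, 0.004, 0, -0.004, 0.094], [0, 0, 0, 0.01, 0, -0.01, 0.094], [0, 0, 0, 0.017, 0, -0.017, 0.094], [0, 0, 0, 0.025, 0, -0.025, 0.094], [0, 0, 0, 0.035, 0, -0.035, 0.094]],
])

```text
t: 18.45
eef_pos: [555.4, -177.7, 87.1]
tcp_rot: [-0.383, -0.008, 0.924, -0.003]
ft_force: [0.3, -0.3, -0.3]
finger_gap: 0.996
finger_force: 0.0
```

Request:
send_rows([
  [[0, 0, 0, 0.015, 0, -0.015, 0.094], [0, 0, 0, 0.035, 0, -0.035, 0.094], [0, 0, 0, 0.055, 0, -0.055, 0.094], [0, 0, 0, 0.075, 0, -0.075, 0.094], [0, 0, 0, 0.09, 0, -0.09, 0.094]],
])

```text
t: 18.95
eef_pos: [555.5, -177.7, 216.4]
tcp_rot: [-0.381, -0.008, 0.924, -0.004]
ft_force: [-0.1, -0.7, -0.1]
finger_gap: 0.997
finger_force: 0.0
```

Request:
send_rows([
  [[0, 0, 0, 0.015, 0, -0.015, 0.094], [0, 0, 0, 0.035, 0, -0.035, 0.094], [0, 0, 0, 0.055, 0, -0.055, 0.094], [0, 0, 0, 0.07, 0, -0.07, 0.094], [0, 0, 0, 0.07, 0, -0.07, 0.094]],
])

```text
t: 19.45
eef_pos: [555.6, -177.7, 316.1]
tcp_rot: [-0.38, -0.007, 0.925, -0.004]
ft_force: [-0.2, 0.3, 0.3]
finger_gap: 0.998
finger_force: 0.0
```

```bash
python3 st.py
python3 - <<'E'
from h import *
b=grab('side');a=grab('top')
W=world(b)
S=W[150:245,225:345].reshape(-1,3);im=b['pixels'][150:245,225:345].reshape(-1,3).astype(int)
m=(abs(im[:,2]-im[:,0])<40)&(S[:,2]<60)&(S[:,2]>0)&(S[:,1]>-275)&(S[:,1]<-80)&(abs(S[:,0]-545)<105)
k=S[m];print('key',len(k),np.percentile(k,[2,50,98],axis=0).round(0))
cv2.imwrite('pics/c7.png',np.hstack([cv2.resize(b['pixels'][120:340,170:390],(400,400)),cv2.resize(a['pixels'][120:320,130:330],(400,400))]))
E
```

```text
19.45 [ 555.61 -177.66  316.06] yaw 180.87 [-0.24  0.29  0.28] [ 0.078 -0.418  0.001] 0.998
key 243 [[ 536. -180.    9.]
 [ 580. -174.   27.]
 [ 607. -169.   51.]]
```

View pics/c7.png

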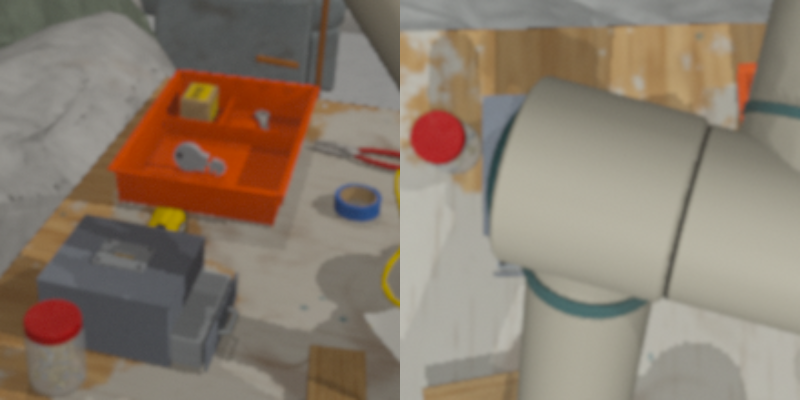

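The key rests on its edge in the large compartment, spanning x 536–607, y −180 to −169. The drawer is open, the keyway is at home, and the jar and tape measure haven't moved. The gripper is clear of everything.

```bash
python3 -c "
from station import bot
print(bot.hand_in())"
```

```text
the job is handed in; nothing more can be done
None
```

The job is handed in at about 19.5 s of the 48 s: the drawer is sprung open, the lock is back at home, the key stands on its narrow edge (not flat) in the tray's large compartment, and the jar and tape measure look undisturbed in the last picture; no verdict came back.

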